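# Lock the gluing stand and hold a pressing block flush on its sloped board

## Task

A flat leather mask blank has just been glued to the tilted board of the gluing stand. First lock the stand: push its black wing knob down and, keeping it down, turn it clockwise to its stop, then let go of it. Then take the wooden pressing block by its handle, tilt it to match the slope of the board, and press it gently, square and flush in the middle of the board so that all four of its rubber feet bear firmly; finish while still holding it pressed there, and do not push the bystanding things about.

Things in the scene. Friction and masses are not known exactly. Their poses are not given: they have to be found in the camera images.
- stand: Steel gluing stand, fixed. Origin: underside of its base, below the middle of the tilted board. Base 12 mm thick, x -165 to +70, y +-75 mm; its -x end is the front (to the robot), with the locking knob at x -125, y 0. Cheeks at y +-65 to +-73 mm rise to 100 mm and carry the board, which tilts about the stand's y axis, front edge low, back edge high, and stays put under hand forces.
- face_mid (a point): Centre of the board's top face (tan leather), 95 mm above the bench, on the tilt axis: the same for every slope. Its axes are the stand's, NOT the board's. Board 116 mm front to back, 124 mm wide, 14 mm thick. Its slope differs each time, 14 to 34 degrees from level, and is not reported: find it by touch or by eye.
- knob_grip (a point): Grip point of the black wing knob, on its vertical axis, 68 mm above the bench when up. The wing is a bar 44 mm long (this point's x), 14 mm thick (y), 52 to 80 mm above the bench when up, over a round aluminium collar (50 mm diameter, top 38 mm above the bench). The axes turn with the knob.
- knob (a joint): Turn of the wing knob, rad: starts at 0 to 0.15, grows clockwise seen from above, stop at 1.25. Unless pushed down by 7.5 mm or more (best: fully) it is blocked at about 0.25 and must not be forced. Past about 0.4 it is caught down and stays where it is left. Friction is slight.
- plunger (a joint): How far the knob is pushed down, m: 0 up, 0.008 at the bottom. A spring resists with about 1.5 N at the start and 7 N at the bottom. Locked, it stays at about 0.007.
- block: Wooden pressing block, 0.2 to 0.35 kg, on the bench left or right of the stand. Origin: centre of its sole (plane of the feet's undersides). Body 80 (x) by 70 mm (y), 7 to 29 mm above the sole; upright dark handle in the middle, 36 (x) by 20 mm (y), 29 to 83 mm above the sole: grip across the 20 mm. Same when turned half round.
- sole (a point): The block's origin again: centre of the sole, with the block's axes, z up the handle. The four rubber feet, 18 mm diameter at x +-28, y +-24 mm, are each on a spring of 1 N per mm with 6 mm of travel.
- foot0: Rubber foot of the block at x = -28, y = -24 mm; origin: centre of its underside.
- foot1: Rubber foot of the block at x = -28, y = +24 mm; origin: centre of its underside.
- foot2: Rubber foot of the block at x = +28, y = -24 mm; origin: centre of its underside.
- foot3: Rubber foot of the block at x = +28, y = +24 mm; origin: centre of its underside.
- glue_jar: Bystander: closed glue jar, 64 mm diameter, 85 mm tall; origin: centre of its underside. It and the block stand on either side of the stand, either way round.
- paste_brush: Bystander: paste brush lying on the bench beyond the stand to the left, about 15 mm high; origin: its underside, near its middle.
- plaster_form: Bystander: plaster dome, 110 mm diameter, 64 mm tall, beyond the stand to the right; origin: centre of its underside.
There are look-alikes about, which are no part of the job. What is shaped like the block but orange or pink is not meant.

How it is judged:
By the outcome, as a careful person would: the job done as asked, in the order asked, and still so for the second after the job is handed in, while the arm keeps its last pose, push and grip.
It also fails if it takes over 72 s, if anything falls off the work surface, if the arm or the gripper's body presses on something with over 40 N, if the wrist force passes 120 N, or if a joint passes its speed limit or range.

## Robot

A 6-joint arm with a two-finger parallel gripper is mounted at the origin on the work surface. World frame = base frame: x ahead of the robot, y to its left, z up, the work surface at z = 0. Lengths are in mm, angles in rad, forces in N, time in s.
With the tool pointing down it reaches from about 350 to 775 mm from the base axis. Payload 7.3 kg.
Tool frame: the origin (TCP) lies at the very end of the fingers, on their centre line; the grasp point (between the pads) lies 19 mm behind it; z points along the fingers, y is the line along which they close (so a half turn about z gives the same grasp; the last joint's range is limited). The gripper opens to 92 mm and grips with 3 to 60 N. Pads are 19 mm wide; open, the fingers measure 130 mm over their backs; the gripper's body (75 mm by 190 mm) begins 47 mm behind the grasp point.
Start: joints at [-1.289, 0.342, 1.524, -0, 1.275, -0.146], TCP at [217.831, -477.697, 226.741] pointing down, gripper open.
Joint ranges: [-2.53, 2.53], [-0.77, 2.02], [0.04, 2.7], [-1, 4.14], [0.28, 2.66], [-3.11, 3.11]. Speed limits (rad/s): [2.57, 2.57, 3.14, 3.14, 3.14, 3.14].

## Interface

Orientations are given as [roll, pitch, yaw] about the fixed x, y, z axes, in that order (R = Rz(yaw) Ry(pitch) Rx(roll)).
In Python, from plant import get_obs, vision, workorder gives the robot as it stands.
- The arm moves only by the shell command python3 -m pendant 'ROWS' [OPENING]. ROWS is a JSON object of lists of equal length, an entry for each row: "dp": the shift along the tool's x, y, z in m, a list of three; "rotation": the turn, a rotation vector about the tool's x, y, z in rad, a list of three. A call has 1 to 8 rows; each row is the pose to reach, as a shift and turn from the pose commanded when the call began, along the tool's axes at that moment; what a row does not reach only later rows make up. A row lasts 1/8 s, in which the tool goes at most 62.5 mm and 10.7 degrees, less where a joint would pass 70% of its speed; a pose out of reach is approached as far as the arm can. A call with a gripper value outside its range is refused whole. OPENING is the finger opening in m, from 0 to 0.0918, set as the call begins (- or left out, the last holds). The fingers move at their own pace and stop on an object; the grip force is fixed at half the most. Time passes only in rows, so rows that repeat a pose let the fingers close. It gives the time, the measured TCP pose, the force, the opening and the grip force at its end, in the units of the state.
- get_obs(): the state, without advancing time (a new reading comes with each control period).
- vision.capture(name): name is "scene" or "top" or "wrist"; returns a dict with "pixels" (480x640x3 uint8, red, green, blue), "vfov" (degrees; the focal length in pixels is half the picture's height over the tangent of half this angle, whatever the lens; pixels are square), "cx", "cy" (the principal point, pixels), "dist" ([k1, k2, p1, p2, k3] as OpenCV has them; the pictures are not rectified), "pose" (4x4, takes a point from camera to world coordinates); the wrist camera has in their place "T_tool_cam" (4x4, takes a point from camera to tool coordinates, whose origin is the TCP and whose axes are the flange's). Camera axes: x right, y up, looking along -z (the intrinsics and any distortion apply to the point x, -y, -z); pixel columns grow to the right and rows downward; lengths in mm; the calibration is good to about 2 mm. A picture is of the moment at which its call begins: read the wrist's pose just before it. There is no depth.
- workorder.close_job(): hands the job in; it is judged then, once.
The state is a dict: "time": time; "joint_positions": joint angles; "dq": joint speeds; "tau": joint torques, N m; "tool_pos": TCP position; "tcp_rot": TCP orientation; "contact_force": force on the tool from outside, world axes, zero at the start; "moment": the same for the moment, N m; "grip_width": finger opening in mm; "finger_force": force on a finger pad.
Only numpy, scipy, OpenCV 4.12 (cv2) and the standard library are available. Lean on these libraries where they do the work, as an engineer would, in place of code of your own. Each camera call takes 0.05 s, during which the arm holds its last target. There are 200 camera calls.

## Working session

There is one attempt and no reset: what is moved stays moved. The work goes in short steps, Python scripts to look and compute and a shell command to move; the robot and the scene stay as the last step left them, time stands still between calls to the robot, and variables do not carry over. Pictures are saved under pics/ and viewed, at most 12 in all, crops included, and the job is handed in when it is done.

```bash
ls; mkdir -p pics; python3 - <<'E'
from plant import get_obs, vision
import cv2
o=get_obs();print(o)
for n in("scene","top"):
    c=vision.capture(n);cv2.imwrite(f"pics/{n}0.png",c["pixels"][:,:,::-1]);print(n,c["vfov"],c["cx"],c["cy"],c["dist"],c["pose"])
c=vision.capture("wrist");print(c["T_tool_cam"],c["vfov"],c["dist"],c["cx"],c["cy"])
E
```

```text
pics
{'time': 0.0, 'joint_positions': array([-1.28898132e+00,  3.42728273e-01,  1.52503071e+00,  4.49193926e-05,
        1.27538304e+00, -1.45974604e-01]), 'dq': array([-0.00044991, -0.00143834, -0.00023703,  0.00047845,  0.00168171,
       -0.00038351]), 'tau': array([ 1.34039827e-03, -4.31235552e+01, -2.44218367e+01,  7.18832994e-02,
        5.57386153e-02, -1.29070804e-04]), 'tool_pos': array([ 217.7323575 , -477.27390215,  226.03730062]), 'tcp_rot': array([-3.14006601e+00, -2.67862643e-04,  4.27776296e-01]), 'contact_force': array([ 0.23630501,  0.14665666, -0.40769667]), 'moment': array([ 0.08221499, -0.01312282,  0.02905421]), 'finger_force': 0.0, 'grip_width': 91.89984366401646}
scene 56.71816670887571 318.5396218990079 240.2804378132346 [-0.10111496  0.          0.          0.          0.        ] [[ 3.89874442e-01 -4.81796142e-01  7.84774106e-01  1.26862875e+03]
 [ 9.20865540e-01  2.05960905e-01 -3.31038916e-01 -3.33938252e+02]
 [-2.13951242e-03  8.51735043e-01  5.23968357e-01  5.95486027e+02]
 [ 0.00000000e+00  0.00000000e+00  0.00000000e+00  1.00000000e+00]]
top 46.438742895104724 326.0897124537479 240.58772408937654 [-0.00165463  0.          0.          0.          0.        ] [[ 1.05681413e-02  9.88122734e-01 -1.53302891e-01  3.59438103e+02]
 [-9.99941911e-01  1.01183024e-02 -3.71423340e-03  2.84722890e+00]
 [-2.11895345e-03  1.53333239e-01  9.88172266e-01  1.22840216e+03]
 [ 0.00000000e+00  0.00000000e+00  0.00000000e+00  1.00000000e+00]]
[[ 1.64279970e-03  9.57402013e-01  2.88753677e-01  7.73633652e+01]
 [ 9.99997282e-01 -2.05053263e-03  1.10955758e-03 -4.77860300e-02]
 [ 1.65439150e-03  2.88751070e-01 -9.57402780e-01 -1.58878076e+02]
 [ 0.00000000e+00  0.00000000e+00  0.00000000e+00  1.00000000e+00]] 67.76678870082843 [0.01789192 0.         0.         0.         0.        ] 317.4037079260341 239.7729028057872
```

View pics/scene0.png

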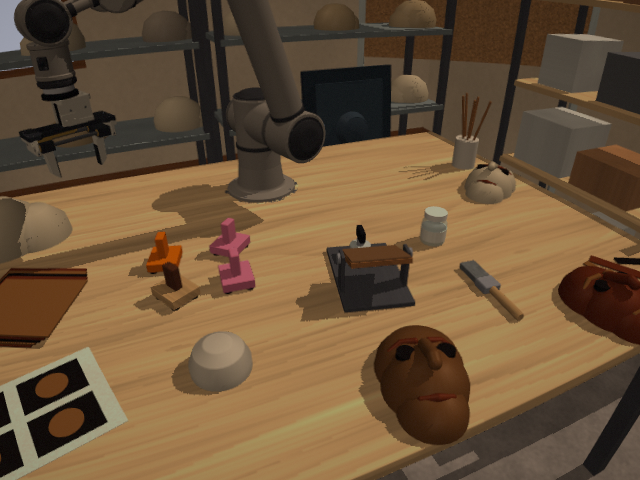

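View pics/top0.png

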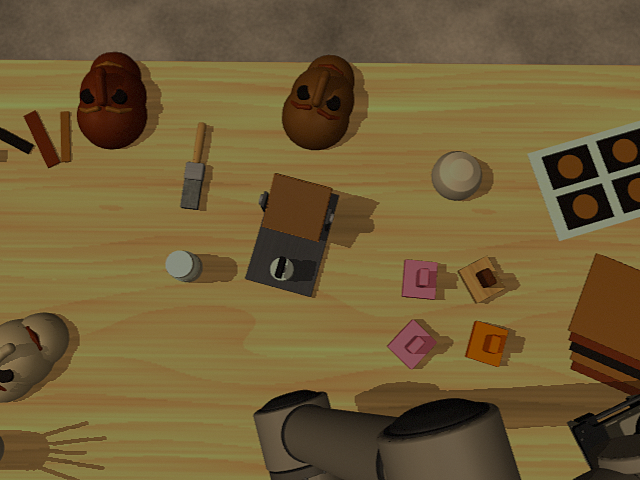

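The scene and top pictures show:
- **Stand:** top (292,235), with the black knob at top (282,267), scene (361,235).
- **Block:** the natural-wood one with a dark handle, top (485,279), scene (173,285).
- **Jar:** top (183,265).
- **Decoys:** pink and orange.

Next I'll write the helpers and get rough positions.

```bash
cat > h.py <<'E'
import numpy as np, cv2
from scipy.spatial.transform import Rotation as Rn
from plant import get_obs, vision
def tool():
    o=get_obs();T=np.eye(4);T[:3,:3]=Rn.from_euler('xyz',o['tcp_rot']).as_matrix();T[:3,3]=o['tool_pos'];return T
def cap(n,save=None):
    T=tool();c=vision.capture(n)
    c['P']=T@c['T_tool_cam'] if n=='wrist' else c['pose']
    f=240/np.tan(np.radians(c['vfov']/2));c['K']=np.array([[f,0,c['cx']],[0,f,c['cy']],[0,0,1.]])
    c['d']=np.array(c['dist'],float)
    if save: cv2.imwrite(f'pics/{save}.png',c['pixels'][:,:,::-1]); np.savez(f'pics/{save}.npz',P=c['P'],K=c['K'],d=c['d'],pixels=c['pixels'])
    return c
def load(s): return dict(np.load(f'pics/{s}.npz'))
def ray(c,uv):
    p=cv2.undistortPoints(np.array([[uv]],float),c['K'],c['d'])[0,0]
    v=c['P'][:3,:3]@np.array([p[0],-p[1],-1]);return c['P'][:3,3],v/np.linalg.norm(v)
def onz(c,uv,z):
    o,v=ray(c,uv);return o+v*(z-o[2])/v[2]
def tri(*cu):
    A=np.zeros((3,3));b=np.zeros(3);L=[ray(c,u) for c,u in cu]
    for o,v in L: M=np.eye(3)-np.outer(v,v);A+=M;b+=M@o
    p=np.linalg.solve(A,b);return p,[np.linalg.norm(np.cross(v,p-o)).round(2) for o,v in L]
def proj(c,p):
    q=np.linalg.inv(c['P'])@np.append(p,1);q=np.array([q[0],-q[1],-q[2]])
    return cv2.projectPoints(q[None],np.zeros(3),np.zeros(3),c['K'],c['d'])[0].ravel()
def pose(p,R): T=np.eye(4);T[:3,:3]=R;T[:3,3]=p;return T
def down(yaw): # tool pointing down, tool y at yaw+90 sense; roll=pi
    return Rn.from_euler('xyz',[np.pi,0,yaw]).as_matrix()
def go(p,R,T0=None):
    T0=tool() if T0 is None else T0;D=np.linalg.inv(T0)@pose(p,R);rv=Rn.from_matrix(D[:3,:3]).as_rotvec()
    print('dp m',(D[:3,3]/1000).round(4),'rot',rv.round(4),'rows>=',max(np.linalg.norm(D[:3,3])/62.5,np.degrees(np.linalg.norm(rv))/10.7).round(1))
def st():
    o=get_obs();print('t',round(o['time'],2),'p',o['tool_pos'].round(1),'rpy',o['tcp_rot'].round(3),'F',o['contact_force'].round(1),'M',o['moment'].round(2),'w',o['grip_width'].round(1),'ff',round(o['finger_force'],1),'q',o['joint_positions'].round(2))
E
python3 - <<'E'
from h import *
t=cap('top','t1');s=cap('scene','s1')
print('knob',onz(t,(282,267),75),tri((t,(282,267)),(s,(361,233))))
print('handle',onz(t,(487,275),83),tri((t,(487,275)),(s,(172,267))))
print('body',onz(t,(482,281),29)); print('board',onz(t,(297,207),95)); print('jar',onz(t,(181,264),85))
print('plaster',onz(t,(457,175),30))
for n,c,b in(('t',t,(230,170,360,310)),('b',t,(450,245,530,315))):
    x0,y0,x1,y1=b;k=800//(x1-x0) if n=='b' else 4
    cv2.imwrite(f'pics/c{n}.png',cv2.resize(c['pixels'][y0:y1,x0:x1,::-1],None,fx=k,fy=k,interpolation=2))
go([450,-100,350],down(-0.25))
E
```

```text
knob [482.07206841  97.92859586  75.        ] (array([484.28868089, 101.33286038,  66.21907616]), [np.float64(2.95), np.float64(2.95)])
handle [ 469.08025079 -323.67171604   83.        ] (array([ 469.78718694, -324.45666158,   77.0416731 ]), [np.float64(0.89), np.float64(0.89)])
body [ 461.23514858 -327.91539804   29.        ]
board [605.00112188  68.05603703  95.        ]
jar [485.0514494  304.96651321  85.        ]
plaster [ 694.79564135 -280.01537534   30.        ]
dp m [ 0.3679 -0.2472 -0.1234] rot [-7.000e-04  2.000e-04  6.779e-01] rows>= 7.4
```

```bash
python3 - <<'E'
from h import *
go([450,-325,220],down(0.2))
E
```

```text
dp m [ 0.2746 -0.0424  0.0065] rot [-0.0007  0.      0.2279] rows>= 4.4
```

View pics/ct.png

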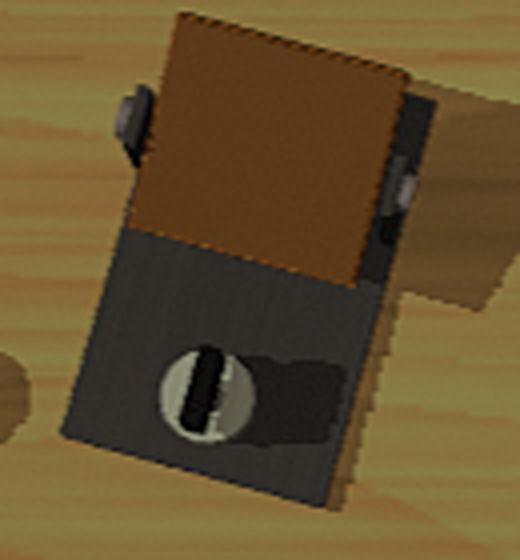

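The crop shows the stand turned about -14°. The wing runs along the stand's x, with its centre at about top (281,267). Now I'll look at the block with the wrist camera.

```bash
python3 -m pendant '{"dp":[[0.055,-0.008,0.001],[0.11,-0.016,0.002],[0.165,-0.025,0.004],[0.22,-0.033,0.005],[0.275,-0.042,0.006],[0.275,-0.042,0.006],[0.275,-0.042,0.006]],"rotation":[[0,0,0.046],[0,0,0.09],[0,0,0.137],[0,0,0.18],[0,0,0.228],[0,0,0.228],[0,0,0.228]]}'
python3 - <<'E'
from h import *
st();cap('wrist','b1')
go([530,90,240],down(-0.25))
E
```

```text
time: 1.12
tool_pos: [450.3, -325.4, 220.5]
tcp_rot: [-3.141, 0.001, 0.201]
contact_force: [-0.4, -0.3, 0.5]
grip_width: 91.7
finger_force: 0.0Traceback (most recent call last):
  File "<stdin>", line 2, in <module>
  File "h.py", line 33, in st
    o=get_obs();print('t',round(o['time'],2),'p',o['tool_pos'].round(1),'rpy',o['tcp_rot'].round(3),'F',o['contact_force'].round(1),'M',o['moment'].round(2),'w',o['grip_width'].round(1),'ff',round(o['finger_force'],1),'q',o['joint_positions'].round(2))
                                                                                                                                                                 ^^^^^^^^^^^^^^^^^^^^^
AttributeError: 'float' object has no attribute 'round'
```

```bash
sed -i "s/o\['grip_width'\].round(1)/round(float(o['grip_width']),1)/" h.py
python3 - <<'E'
from h import *
st();cap('wrist','b1')
go([530,90,240],down(-0.25))
E
```

```text
t 1.12 p [ 450.3 -325.4  220.5] rpy [-3.141e+00  1.000e-03  2.010e-01] F [-0.4 -0.3  0.5] M [-0.01  0.04 -0.01] w 91.7 ff 0.0 q [-0.76  0.4   1.45 -0.    1.29  0.61]
dp m [ 0.161  -0.3918 -0.0195] rot [1.000e-04 6.000e-04 4.495e-01] rows>= 6.8
```

View pics/b1.png

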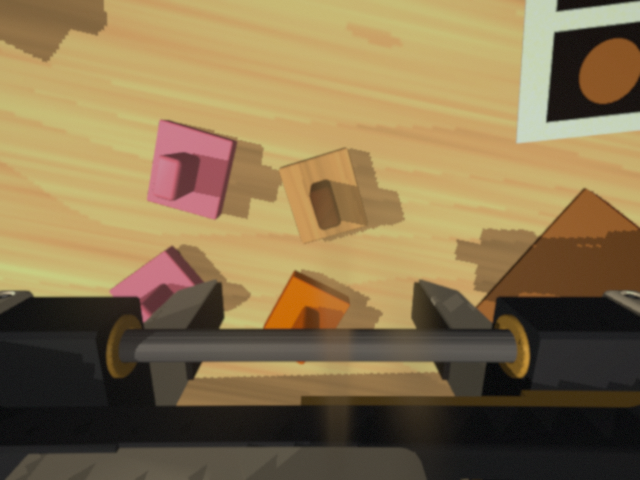

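The block is at (325,195) with its handle at (325,205), pink on the left and orange below. I'll segment it and check the calibration against the top estimate.

```bash
cat >> h.py <<'E'
def quad(c,lo,hi,win,name=None):
    x0,y0,x1,y1=win;im=cv2.cvtColor(c['pixels'],cv2.COLOR_RGB2HSV)
    m=np.zeros(im.shape[:2],np.uint8);m[y0:y1,x0:x1]=cv2.inRange(im[y0:y1,x0:x1],lo,hi)
    cs=cv2.findContours(m,0,1)[0];k=max(cs,key=cv2.contourArea);return cv2.minAreaRect(k),k
E
python3 - <<'E'
from h import *
c=load('b1');t=load('t1');s=load('s1')
print(proj(c,[469,-324,80]),proj(c,[450.3,-325.4,220.5]))
im=cv2.cvtColor(c['pixels'],cv2.COLOR_RGB2HSV)
for p in((325,185),(325,215),(310,165),(300,195),(350,215),(270,225),(340,150),(300,230)): print(p,im[p[1],p[0]])
for a,b in((c,(270,140,380,250)),(s,(140,245,210,315))):
    pass
A=cv2.resize(c['pixels'][140:250,265:385],None,fx=6,fy=6)[:,:,::-1]
cv2.imwrite('pics/b1c.png',A)
it=cv2.cvtColor(t['pixels'],cv2.COLOR_RGB2HSV);print(it[275,487],it[285,470],it[270,462])
E
```

```text
[320.46162911 203.97660976] [317.34976755 297.40849165]
(325, 185) [ 17 141  96]
(325, 215) [ 15 145 120]
(310, 165) [ 17 141 195]
(300, 195) [ 17 141 202]
(350, 215) [ 17 138 146]
(270, 225) [ 23 111 202]
(340, 150) [ 17 143 169]
(300, 230) [ 17 142 201]
[ 11 204  60] [ 18 166 137] [ 16 165 139]
```

View pics/b1c.png

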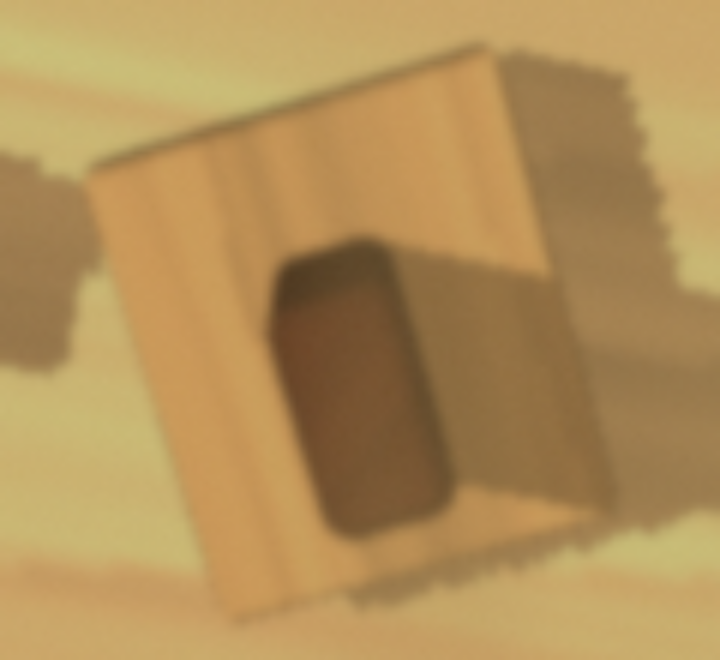

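Block body-top corners are at about (281,168), (347,148), (367,226) and (304,244), and the handle-top centre is at about (325.5,208). I'll check these against the top view, then go to the stand.

```bash
python3 - <<'E'
from h import *
c=load('b1');t=load('t1')
q=[onz(c,u,29) for u in((280.8,168.3),(347,148),(366.7,225.8),(303.7,243.7))]
q=np.array(q);print(q.round(1),[np.linalg.norm(q[i]-q[i-1]).round(1) for i in range(4)],q.mean(0))
d=(q[0]-q[3]+q[1]-q[2]);print('yaw long',np.arctan2(d[1],d[0]))
print(onz(c,(325.5,208.3),83))
rt,_=quad(t,(0,100,0),(15,255,90),(475,260,500,290));print(rt,tri((c,(325.5,208.3)),(t,rt[0])))
E
python3 -m pendant '{"dp":[[0.023,-0.056,-0.003],[0.046,-0.112,-0.006],[0.069,-0.168,-0.009],[0.092,-0.224,-0.012],[0.115,-0.28,-0.015],[0.138,-0.336,-0.018],[0.161,-0.392,-0.02],[0.161,-0.392,-0.02]],"rotation":[[0,0,0.06],[0,0,0.12],[0,0,0.18],[0,0,0.25],[0,0,0.32],[0,0,0.38],[0,0,0.45],[0,0,0.45]]}'
python3 - <<'E'
from h import *
st();cap('wrist','k1')
E
```

```text
[[ 485.7 -281.8   29. ]
 [ 517.  -340.1   29. ]
 [ 446.7 -376.7   29. ]
 [ 415.3 -317.9   29. ]] [np.float64(79.2), np.float64(66.2), np.float64(79.3), np.float64(66.7)] [ 466.17822484 -329.12815582   29.        ]
yaw long 0.4774879954596105
[ 466.80966303 -328.77694247   83.        ]
((485.7783508300781, 277.9009704589844), (17.871658325195312, 15.249186515808105), 60.945396423339844) (array([ 463.8469826 , -328.52695632,   62.07396741]), [np.float64(1.97), np.float64(1.97)])
time: 2.17
tool_pos: [530.7, 92.9, 240.8]
tcp_rot: [-3.141, -0.0, -0.247]
contact_force: [-0.6, -0.2, -0.2]
grip_width: 91.8
finger_force: 0.0
t 2.17 p [530.7  92.9 240.8] rpy [-3.141 -0.    -0.247] F [-0.6 -0.2 -0.2] M [0.01 0.05 0.03] w 91.8 ff 0.0 q [0.03 0.36 1.46 0.   1.32 1.85]
```

View pics/k1.png

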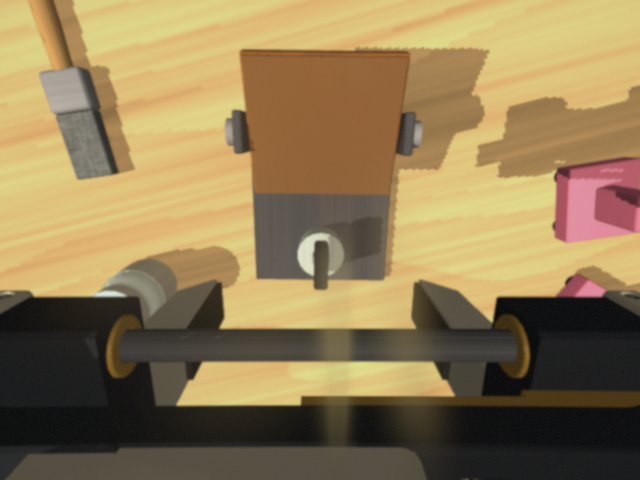

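In k1 the board's top face has corners at (243,52), (409,54), (252,192) and (393,194). The wing is at (321,265) on the collar at (321,254). I'll take a second view, shifted sideways.

```bash
python3 -m pendant '{"dp":[[0,-0.05,0],[0,-0.09,0],[0,-0.09,0],[0,-0.09,0]],"rotation":[[0,0,0],[0,0,0],[0,0,0],[0,0,0]]}'
cat >> h.py <<'E'
def poly4(c,lo,hi,win):
    _,k=quad(c,lo,hi,win);h=cv2.convexHull(k)
    for e in np.linspace(.01,.12,40):
        a=cv2.approxPolyDP(h,e*cv2.arcLength(h,True),True)
        if len(a)==4: break
    # refine: fit lines to contour points near each side
    a=a[:,0].astype(float);P=k[:,0].astype(float);L=[]
    for i in range(4):
        p,q=a[i],a[(i+1)%4];d=(q-p)/np.linalg.norm(q-p);r=P-p;s=r@d;n=abs(r@[-d[1],d[0]])
        m=(n<3)&(s>.1*np.linalg.norm(q-p))&(s<.9*np.linalg.norm(q-p))
        vx,vy,x,y=cv2.fitLine(P[m].astype(np.float32),cv2.DIST_HUBER,0,.01,.01).ravel();L.append(np.cross([x,y,1],[x+vx,y+vy,1]))
    out=[np.cross(L[i-1],L[i]) for i in range(4)];return np.array([o[:2]/o[2] for o in out])
E
python3 - <<'E'
from h import *
st();c2=cap('wrist','k2');c1=load('k1')
im=cv2.cvtColor(c1['pixels'],cv2.COLOR_RGB2HSV)
for p in((320,100),(300,180),(260,60),(321,270),(310,250),(280,230),(318,285)):print(p,im[p[1],p[0]])
im=cv2.cvtColor(c2['pixels'],cv2.COLOR_RGB2HSV)
A=c2['pixels'][:,:,::-1];cv2.imwrite('pics/k2v.png',A)
E
```

```text
time: 2.72
tool_pos: [552.9, 175.6, 240.5]
tcp_rot: [3.14, 0.0, -0.252]
contact_force: [0.6, -0.7, 0.4]
grip_width: 91.9
finger_force: 0.0
t 2.73 p [552.9 175.6 240.5] rpy [ 3.14   0.    -0.252] F [ 0.6 -0.7  0.4] M [-0.03  0.04  0.01] w 91.9 ff 0.0 q [ 0.18  0.44  1.34 -0.    1.37  2.  ]
(320, 100) [ 15 158 147]
(300, 180) [ 14 155 146]
(260, 60) [ 14 154 147]
(321, 270) [20 83 92]
(310, 250) [ 30  29 221]
(280, 230) [15 32 96]
(318, 285) [21 92 89]
```

View pics/k2v.png

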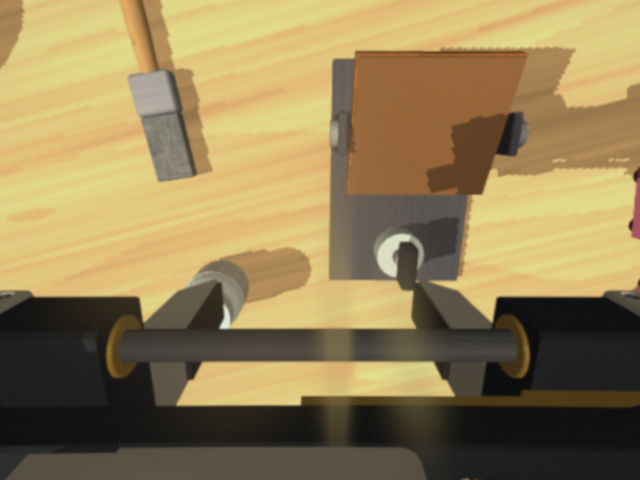

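k2 shows the board corners at about (357,54), (525,55), (348,194) and (483,194), with a thin back-face strip at the top. The wing is at (406,262), and the gripper's shadow falls on the board.

```bash
python3 - <<'E'
from h import *
for n,xs,win in(('k1',(270,320,380),(225,35,425,215)),('k2',(380,430,500),(340,35,535,215))):
    c=load(n);im=cv2.cvtColor(c['pixels'],cv2.COLOR_RGB2HSV)
    for x in xs: print(n,x,[tuple(int(v) for v in im[y,x]) for y in range(46,60)],'front',[tuple(int(v) for v in im[y,x]) for y in range(189,198)])
    print(poly4(c,(5,110,60),(17,255,175),win).round(1))
# knob wing: dark warm pixels
for n,win in(('k1',(305,232,340,292)),('k2',(380,230,425,292))):
    c=load(n);g=cv2.cvtColor(c['pixels'],cv2.COLOR_RGB2GRAY)
    x0,y0,x1,y1=win;print(n);print('\n'.join(' '.join('%3d'%v for v in r) for r in g[y0:y1:3,x0:x1:2]))
E
```

```text
k1 270 [(21, 114, 223), (21, 116, 222), (20, 119, 210), (19, 125, 171), (16, 143, 127), (15, 171, 119), (14, 174, 142), (14, 173, 155), (13, 171, 148), (14, 165, 136), (15, 155, 138), (14, 156, 144), (14, 154, 147), (15, 157, 148)] front [(14, 152, 148), (14, 153, 147), (14, 152, 146), (14, 136, 137), (13, 98, 120), (14, 56, 100), (15, 38, 94), (15, 38, 94), (17, 38, 94)]
k1 320 [(20, 116, 224), (19, 120, 223), (18, 123, 219), (18, 127, 198), (17, 132, 155), (15, 154, 121), (14, 170, 126), (14, 174, 141), (14, 175, 143), (14, 171, 133), (15, 162, 132), (14, 159, 141), (15, 156, 147), (15, 157, 148)] front [(14, 151, 145), (14, 148, 145), (14, 151, 144), (14, 143, 141), (14, 127, 131), (13, 87, 114), (13, 61, 101), (14, 49, 98), (13, 47, 98)]
k1 380 [(23, 109, 219), (21, 116, 203), (19, 120, 185), (18, 128, 167), (17, 134, 145), (16, 151, 118), (14, 170, 114), (13, 174, 141), (14, 177, 156), (14, 176, 154), (14, 166, 140), (14, 161, 136), (14, 156, 144), (14, 155, 148)] front [(15, 150, 148), (15, 150, 148), (15, 147, 149), (15, 146, 148), (15, 133, 142), (14, 108, 127), (15, 76, 111)
[... 3970 characters left out ...]
  82  69  69  69  68  67  66  63  61  81 107  95  91  91
102 116 166 206 217 217 217 216 165  78  71  71  71  69  69  67  64  62  71  92  94  92  92
102 102 103 113 151 187 204 206 144  76  71  71  72  71  69  67  65  63  77  91  92  93  93
102 103 104 103 106 108 113 116  93  74  73  73  72  72  70  68  65  63  84  94  94  94  92
177 175 175 174 175 174 174 173 160  97  74  75  73  72  71  70  68  71 122 123  90  91  89
193 193 192 192 192 192 192 190 190 156  86  73  77  74  72  69  67  60  58  60  69  85  88
195 195 195 194 194 193 190 189 188 183 135  80  76  76  73  70  68  61  57  55  56  69  85
194 192 192 191 190 190 190 190 191 190 184 159 140 129 127 125 114  69  59  57  53  54  68
```

```bash
cat >> h.py <<'E'
def edge(c,pts_a,pts_b,w=8,n=25):
    """sub-pixel edge line near segment a-b: strongest gradient along the normal"""
    im=cv2.GaussianBlur(c['pixels'],(3,3),0).astype(np.float32);a,b=np.array(pts_a,float),np.array(pts_b,float)
    d=(b-a)/np.linalg.norm(b-a);nn=np.array([-d[1],d[0]]);s=np.arange(-w,w+.1,.5);P=[]
    for t in np.linspace(0,1,n):
        q=(a+(b-a)*t)+s[:,None]*nn
        v=cv2.remap(im,q[:,0].astype(np.float32)[None],q[:,1].astype(np.float32)[None],1)[0]
        g=np.linalg.norm(v[2:]-v[:-2],axis=1);i=g.argmax()
        if g[i]>25:P.append(q[i+1])
    vx,vy,x,y=cv2.fitLine(np.array(P,np.float32),cv2.DIST_HUBER,0,.01,.01).ravel()
    return np.cross([x,y,1.],[x+vx,y+vy,1.])
def X(l,m): p=np.cross(l,m);return p[:2]/p[2]
E
python3 - <<'E'
from h import *
from scipy.optimize import least_squares
k1,k2=load('k1'),load('k2')
lin=lambda p,q:np.cross([*p,1.],[*q,1.])
E1=dict(b=lin((270,55.2),(380,56.5)),f=edge(k1,(265,193.5),(380,194.7),5),l=edge(k1,(244.5,70),(247,105)),r=edge(k1,(407,75),(405,105)))
l1b=edge(k1,(248.5,155),(251.5,185),5);r1b=edge(k1,(399,155),(394,188),6)
E2=dict(b=lin((380,56.7),(500,56.8)),f=edge(k2,(360,194.5),(425,194.6),5),l=edge(k2,(355.5,75),(353.5,105),5),r=edge(k2,(522,70),(515,100),5))
obs=[]
for c,E in((k1,E1),(k2,E2)):
    q=[X(E['b'],E['l']),X(E['b'],E['r']),X(E['f'],E['l']),X(E['f'],E['r'])];print(np.round(q,1));obs.append((c,q))
print('alt lower side corners',X(E1['f'],l1b),X(E1['f'],r1b))
for i in range(4): print('tri',[a.round(1) if hasattr(a,'round') else a for a in tri((k1,obs[0][1][i]),(k2,obs[1][1][i]))])
def model(p):
    x,y,z,yaw,s=p;R=Rn.from_euler('zy',[0,0]).as_matrix()
    R=Rn.from_euler('ZY',[yaw,-s]).as_matrix()
    return [np.array([x,y,z])+R@[a,b,0] for a,b in((58,62),(58,-62),(-58,62),(-58,-62))]
for free in(0,1):
    def res(p):
        p=np.array(p)
        if not free:p[2]=95
        m=model(p);return np.concatenate([proj(c,m[i])-q[i] for c,q in obs for i in range(4)])
    r=least_squares(res,[605,68,95,-.25,.4],loss='soft_l1',x_scale=[10,10,10,.1,.1]);print(free,r.x.round(3),'slope',np.degrees(r.x[4]),'rms',np.sqrt((res(r.x)**2).mean()),res(r.x).round(1))
print('wing',tri((k1,(320.5,289)),(k2,(407.5,290))))
e=onz(k1,(320.5,289),80);print(e,e+22*np.array([np.cos(-.255),np.sin(-.255),0]))
x,y,_,yaw,_=r.x;print('knob from stand',np.array([x,y])+Rn.from_euler('z',yaw).as_matrix()[:2,:2]@[-125,0])
print('back strip outer',proj(k1,np.array([x,y,r.x[2]])+Rn.from_euler('ZY',[yaw,-r.x[4]]).as_matrix()@[58,0,-14]))
E
```

```text
Traceback (most recent call last):
  File "h.py", line 59, in edge
    vx,vy,x,y=cv2.fitLine(np.array(P,np.float32),cv2.DIST_HUBER,0,.01,.01).ravel()
              ~~~~~~~~~~~^^^^^^^^^^^^^^^^^^^^^^^^^^^^^^^^^^^^^^^^^^^^^^^^^
cv2.error: OpenCV(4.12.0) /io/opencv/modules/imgproc/src/linefit.cpp:618: error: (-215:Assertion failed) npoints2 >= 0 || npoints3 >= 0 in function 'fitLine'
```

```bash
sed -i 's/if g\[i\]>25/if g[i]>8/' h.py; cat > fit.py <<'E'
from h import *
from scipy.optimize import least_squares
k1,k2=load('k1'),load('k2')
lin=lambda p,q:np.cross([*p,1.],[*q,1.])
E1=dict(b=lin((270,55.2),(380,56.5)),f=edge(k1,(265,193.5),(380,194.7),5),l=edge(k1,(244.5,70),(247,105)),r=edge(k1,(407,75),(405,105)))
l1b=edge(k1,(248.5,155),(251.5,185),5);r1b=edge(k1,(399,155),(394,188),6)
E2=dict(b=lin((380,56.7),(500,56.8)),f=edge(k2,(360,194.5),(425,194.6),5),l=edge(k2,(355.5,75),(353.5,105),5),r=edge(k2,(522,70),(515,100),5))
obs=[]
for c,E in((k1,E1),(k2,E2)):
    q=[X(E['b'],E['l']),X(E['b'],E['r']),X(E['f'],E['l']),X(E['f'],E['r'])];print(np.round(q,1));obs.append((c,q))
print('alt lower side corners',X(E1['f'],l1b),X(E1['f'],r1b))
for i in range(4): print('tri',*tri((k1,obs[0][1][i]),(k2,obs[1][1][i])))
def model(p):
    x,y,z,yaw,s=p
    R=Rn.from_euler('ZY',[yaw,-s]).as_matrix()
    return [np.array([x,y,z])+R@[a,b,0] for a,b in((58,62),(58,-62),(-58,62),(-58,-62))]
for free in(0,1):
    def res(p):
        p=np.array(p)
        if not free:p[2]=95
        m=model(p);return np.concatenate([proj(c,m[i])-q[i] for c,q in obs for i in range(4)])
    r=least_squares(res,[605,68,95,-.25,.4],loss='soft_l1',x_scale=[10,10,10,.1,.1]);print(free,r.x.round(3),'slope',np.degrees(r.x[4]),'rms',np.sqrt((res(r.x)**2).mean()),res(r.x).round(1))
print('wing',tri((k1,(320.5,289)),(k2,(407.5,290))))
e=onz(k1,(320.5,289),80);print(e,e+22*np.array([np.cos(-.255),np.sin(-.255),0]))
x,y,_,yaw,_=r.x;print('knob from stand',np.array([x,y])+Rn.from_euler('z',yaw).as_matrix()[:2,:2]@[-125,0])
print('back strip outer',proj(k1,np.array([x,y,r.x[2]])+Rn.from_euler('ZY',[yaw,-r.x[4]]).as_matrix()@[58,0,-14]))
E
python3 fit.py
```

```text
[[239.8  54.8]
 [410.5  56.9]
 [253.  192.8]
 [387.9 194.2]]
[[355.3  56.7]
 [526.7  56.8]
 [345.5 194.1]
 [481.6 195. ]]
alt lower side corners [251.93688968 192.78842773] [399.98030431 194.28395267]
tri [671.58402869 116.18526207 108.48014332] [np.float64(0.0), np.float64(0.0)]
tri [639.88720106  -5.09276469 107.75730664] [np.float64(0.0), np.float64(0.0)]
tri [568.05162279 144.59627246  72.43129652] [np.float64(0.04), np.float64(0.04)]
tri [537.03281064  24.89173128  74.70353287] [np.float64(0.13), np.float64(0.13)]
0 [ 6.0313e+02  7.1051e+01  1.1725e+02 -2.5600e-01  4.1400e-01] slope 23.71628998333764 rms 1.6001702571606864 [-4.2 -0.3  0.2 -0.2  0.4  0.4 -0.   0.5 -0.1 -0.2  4.6 -0.2  0.2  0.5
 -0.9  0.2]
1 [ 6.03364e+02  7.00510e+01  8.94640e+01 -2.58000e-01  3.75000e-01] slope 21.50646740560107 rms 0.7635472258627006 [-0.6 -0.3 -0.9 -0.   2.   0.1  0.1  0.4  0.3 -0.3  0.3 -0.   0.8  0.1
 -1.8  0.1]
wing (array([461.20618984, 107.12138791,  76.61040164]), [np.float64(0.0), np.float64(0.0)])
[462.7238104  106.76804628  80.        ] [484.0124029  101.21864729  80.        ]
knob from stand [482.5057526  101.96313232]
back strip outer [324.25191724  51.81704559]
```

```bash
python3 - <<'E'
from h import *
st();go([483.4,101.6,160],down(-.255-np.pi/2))
E
```

```text
t 2.77 p [552.9 175.6 240.7] rpy [ 3.141  0.    -0.252] F [0.3 0.7 1. ] M [ 0.05  0.01 -0.03] w 92.0 ff 0.0 q [ 0.18  0.43  1.34 -0.    1.37  2.  ]
dp m [-0.0488  0.0889  0.0808] rot [ 8.0000e-04 -6.0000e-04  1.5733e+00] rows>= 8.4
```

```bash
python3 -m pendant '{"dp":[[-0.007,0.013,0.01],[-0.015,0.027,0.02],[-0.022,0.04,0.03],[-0.03,0.054,0.04],[-0.037,0.067,0.05],[-0.044,0.08,0.06],[-0.049,0.089,0.07],[-0.049,0.089,0.08]],"rotation":[[0,0,-0.186],[0,0,-0.372],[0,0,-0.558],[0,0,-0.744],[0,0,-0.93],[0,0,-1.116],[0,0,-1.302],[0,0,-1.488]]}' 0.05
python3 -m pendant '{"dp":[[0,0,0],[0,0,0],[0,0,0],[0,0,0],[0,0,0],[0,0,0],[0,0,0],[0,0,0]],"rotation":[[0,0,-0.186],[0,0,-0.372],[0,0,-0.558],[0,0,-0.744],[0,0,-0.93],[0,0,-1.116],[0,0,-1.302],[0,0,-1.488]]}'
python3 - <<'E'
from h import *
st();go([483.4,101.6,130],down(-.255+np.pi))
E
```

```text
time: 3.78
tool_pos: [482.7, 101.7, 160.8]
tcp_rot: [3.141, 0.0, 1.241]
contact_force: [-0.1, -0.4, 0.3]
grip_width: 49.9
finger_force: 0.0
time: 4.78
tool_pos: [483.2, 102.1, 161.0]
tcp_rot: [-3.141, 0.0, 2.73]
contact_force: [-0.5, -0.5, 1.1]
grip_width: 49.8
finger_force: 0.0
t 4.78 p [483.2 102.1 161. ] rpy [-3.141  0.     2.73 ] F [-0.5 -0.5  1.1] M [ 0.12 -0.11  0.02] w 49.8 ff 0.0 q [ 0.05  0.35  1.71 -0.    1.08 -1.11]
dp m [-0.0004 -0.0004  0.031 ] rot [-0.0003  0.0004 -0.1567] rows>= 0.8
```

```bash
python3 -m pendant '{"dp":[[0,0,0.015],[0,0,0.031],[0,0,0.031],[0,0,0.031]],"rotation":[[0,0,-0.08],[0,0,-0.157],[0,0,-0.157],[0,0,-0.157]]}'
python3 - <<'E'
from h import *
st();c=cap('wrist','k3');print('expect wing ends z80',[proj(c,[483.4+a*np.cos(-.255),101.6+a*np.sin(-.255),80]).round(0) for a in(-22,0,22)],'tcp',proj(c,tool()[:3,3]))
E
```

```text
time: 5.28
tool_pos: [483.7, 103.0, 130.4]
tcp_rot: [3.142, 0.001, 2.88]
contact_force: [0.4, -0.5, 0.4]
grip_width: 50.2
finger_force: 0.0
t 5.28 p [483.7 103.  130.4] rpy [3.142e+00 1.000e-03 2.880e+00] F [ 0.4 -0.5  0.4] M [ 0.09 -0.16  0.02] w 50.2 ff 0.0 q [ 0.05  0.39  1.75 -0.    1.   -1.25]
expect wing ends z80 [array([315., 230.]), array([315., 264.]), array([315., 296.])] tcp [318.19728698 300.71900718]
```

View pics/k3.png

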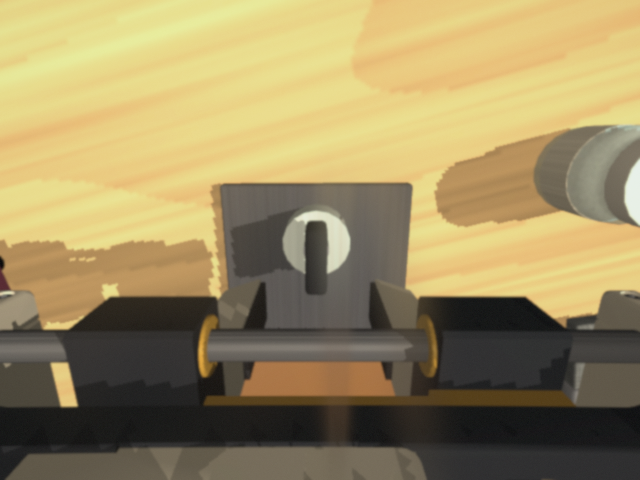

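The wing sits centred between the fingers at (316,258) and is square to the tool, which fits the estimate. I'll go down and grip it.

```bash
python3 -m pendant '{"dp":[[0,-0.001,0.03],[0,-0.001,0.055],[0,-0.001,0.07],[0,-0.001,0.079],[0,-0.001,0.079]],"rotation":[[0,0,0],[0,0,0],[0,0,0],[0,0,0],[0,0,0]]}' 0.04
python3 -m pendant '{"dp":[[0,0,0],[0,0,0],[0,0,0],[0,0,0],[0,0,0],[0,0,0]],"rotation":[[0,0,0],[0,0,0],[0,0,0],[0,0,0],[0,0,0],[0,0,0]]}' 0.0
python3 -c "from h import *;st()"
```

```text
time: 5.95
tool_pos: [483.2, 102.9, 50.7]
tcp_rot: [-3.141, -0.0, 2.883]
contact_force: [-0.0, -0.4, 0.3]
grip_width: 39.6
finger_force: 0.0
time: 6.7
tool_pos: [483.2, 102.6, 50.7]
tcp_rot: [-3.141, 0.0, 2.883]
contact_force: [0.0, -5.7, 1.6]
grip_width: 14.9
finger_force: 30.0
t 6.7 p [483.2 102.6  50.7] rpy [-3.141  0.     2.883] F [ 0.  -5.7  1.6] M [-0.83 -0.12  0.01] w 14.9 ff 30.0 q [ 0.05  0.51  1.83 -0.    0.81 -1.26]
```

```bash
python3 -m pendant '{"dp":[[0,-0.001,0.003],[0,-0.001,0.006],[0,-0.001,0.009],[0,-0.001,0.009]],"rotation":[[0,0,0],[0,0,0],[0,0,0],[0,0,0]]}'
python3 -c "from h import *;st()"
```

```text
time: 7.2
tool_pos: [483.5, 102.2, 42.8]
tcp_rot: [3.141, 0.002, 2.883]
contact_force: [-2.5, -0.6, 14.2]
grip_width: 15.1
finger_force: 30.0
t 7.2 p [483.5 102.2  42.8] rpy [3.141e+00 2.000e-03 2.883e+00] F [-2.5 -0.6 14.2] M [-0.12  0.28 -0.02] w 15.1 ff 30.0 q [ 0.05  0.52  1.83  0.    0.78 -1.26]
```

```bash
python3 -m pendant '{"dp":[[0,0,0],[0,0,0],[0,0,0],[0,0,0],[0,0,0],[0,0,0],[0,0,0],[0,0,0]],"rotation":[[0,0,0.15],[0,0,0.3],[0,0,0.45],[0,0,0.6],[0,0,0.75],[0,0,0.9],[0,0,1.05],[0,0,1.15]]}'
python3 -c "from h import *;st()"
python3 -m pendant '{"dp":[[0,0,0],[0,0,0],[0,0,0]],"rotation":[[0,0,0.06],[0,0,0.1],[0,0,0.1]]}'
python3 -c "from h import *;st()"
```

```text
time: 8.2
tool_pos: [483.9, 102.5, 42.9]
tcp_rot: [3.139, -0.0, 1.729]
contact_force: [-1.1, -0.0, 12.4]
grip_width: 15.3
finger_force: 30.0
t 8.2 p [483.9 102.5  42.9] rpy [ 3.139 -0.     1.729] F [-1.1 -0.  12.4] M [0.05 0.07 0.07] w 15.3 ff 30.0 q [ 0.05  0.52  1.83  0.    0.78 -0.11]
time: 8.57
tool_pos: [484.0, 102.5, 42.9]
tcp_rot: [3.139, -0.001, 1.632]
contact_force: [-0.3, -0.3, 12.2]
grip_width: 15.1
finger_force: 30.0
t 8.57 p [484.  102.5  42.9] rpy [ 3.139e+00 -1.000e-03  1.632e+00] F [-0.3 -0.3 12.2] M [-0.01  0.11  0.01] w 15.1 ff 30.0 q [ 0.05  0.52  1.83  0.    0.78 -0.01]
```

```bash
python3 -m pendant '{"dp":[[0,0,0],[0,0,0],[0,0,0]],"rotation":[[0,0,0.03],[0,0,0.05],[0,0,0.05]]}'
python3 -c "from h import *;st()"
```

```text
time: 8.95
tool_pos: [484.0, 102.5, 42.9]
tcp_rot: [3.139, -0.001, 1.583]
contact_force: [-0.5, 0.1, 12.3]
grip_width: 15.1
finger_force: 30.0
t 8.95 p [484.  102.5  42.9] rpy [ 3.139e+00 -1.000e-03  1.583e+00] F [-0.5  0.1 12.3] M [0.04 0.08 0.13] w 15.1 ff 30.0 q [0.05 0.52 1.83 0.   0.78 0.04]
```

```bash
python3 -m pendant '{"dp":[[0,0,0],[0,0,0],[0,0,0]],"rotation":[[0,0,0.03],[0,0,0.05],[0,0,0.05]]}'
python3 -c "from h import *;st()"
```

```text
time: 9.32
tool_pos: [484.0, 102.5, 42.9]
tcp_rot: [3.139, -0.001, 1.534]
contact_force: [-1.2, 0.5, 12.6]
grip_width: 15.1
finger_force: 30.2
t 9.32 p [484.  102.5  42.9] rpy [ 3.139e+00 -1.000e-03  1.534e+00] F [-1.2  0.5 12.6] M [0.   0.11 0.32] w 15.1 ff 30.2 q [0.05 0.52 1.83 0.   0.78 0.09]
```

The moment is climbing against the stop, so I'll release and lift.

```bash
python3 -m pendant '{"dp":[[0,0,0],[0,0,0],[0,0,0],[0,0,-0.03],[0,0,-0.07],[0,0,-0.115],[0,0,-0.115]],"rotation":[[0,0,0],[0,0,0],[0,0,0],[0,0,0],[0,0,0],[0,0,0],[0,0,0]]}' 0.032
python3 - <<'E'
from h import *
st();c=cap('wrist','k4')
T=tool()
# view both: wrist crop + top crop side by side
t=cap('top')
A=cv2.resize(c['pixels'][130:330,180:460],(560,400));B=cv2.resize(t['pixels'][240:300,250:310],(240,240),interpolation=2)
o=np.zeros((400,800,3),np.uint8);o[:,:560]=A;o[:240,560:]=B;cv2.imwrite('pics/k4c.png',o[:,:,::-1])
E
```

```text
time: 10.2
tool_pos: [484.8, 102.1, 159.6]
tcp_rot: [3.135, -0.001, 1.533]
contact_force: [0.5, -0.0, -0.4]
grip_width: 32.1
finger_force: 0.0
t 10.2 p [484.8 102.1 159.6] rpy [ 3.135e+00 -1.000e-03  1.533e+00] F [ 0.5 -0.  -0.4] M [-0.02 -0.1  -0.01] w 32.1 ff 0.0 q [0.05 0.35 1.71 0.   1.07 0.09]
```

View pics/k4c.png

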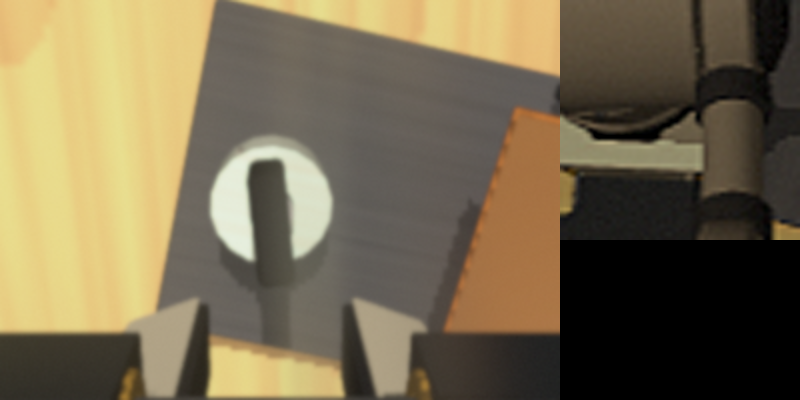

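The wing now stands about 75° from its start, i.e. at the stop, and it is down. Next, the block.

```bash
python3 - <<'E'
from h import *
go([466.5,-329,150],down(.477))
E
```

```text
dp m [-4.313e-01  3.000e-04  6.400e-03] rot [-1.0000e-04  1.0000e-04  1.0558e+00] rows>= 6.9
```

```bash
python3 -m pendant '{"dp":[[-0.06,0,0],[-0.12,0,0],[-0.18,0,0],[-0.24,0,0],[-0.3,0,0],[-0.36,0,0.003],[-0.41,0,0.006],[-0.431,0,0.006]],"rotation":[[0,0,0.14],[0,0,0.28],[0,0,0.42],[0,0,0.56],[0,0,0.7],[0,0,0.84],[0,0,0.98],[0,0,1.056]]}' 0.055
python3 -m pendant '{"dp":[[0,0,0],[0,0,0]],"rotation":[[0,0,0],[0,0,0]]}'
python3 - <<'E'
from h import *
st();c=cap('wrist','b2');b1=load('b1')
R=Rn.from_euler('z',.477).as_matrix();o=np.array([466.5,-329,0])
e=[proj(c,o+R@[a,b,83]) for a,b in((18,10),(18,-10),(-18,-10),(-18,10))];print('expected handle top',np.round(e,1),'body',[proj(c,o+R@[a,b,29]).round(0) for a,b in((40,35),(40,-35),(-40,-35),(-40,35))])
cv2.imwrite('pics/b2c.png',cv2.resize(c['pixels'][100:320,200:440],None,fx=2.7,fy=2.7)[:,:,::-1])
E
```

```text
time: 11.3
tool_pos: [465.1, -330.9, 148.1]
tcp_rot: [-3.138, 0.002, 0.471]
contact_force: [0.4, 0.5, -0.4]
grip_width: 55.0
finger_force: 0.0
time: 11.55
tool_pos: [466.1, -327.4, 149.6]
tcp_rot: [-3.139, 0.001, 0.479]
contact_force: [-0.5, -0.1, 0.6]
grip_width: 55.3
finger_force: 0.0
t 11.55 p [ 466.1 -327.4  149.6] rpy [-3.139e+00  1.000e-03  4.790e-01] F [-0.5 -0.1  0.6] M [-0.03  0.03 -0.  ] w 55.3 ff 0.0 q [-0.75  0.49  1.51  0.    1.14  0.34]
expected handle top [[305.4 227.6]
 [336.1 227.8]
 [335.1 278.9]
 [305.8 278.7]] body [array([276., 182.]), array([366., 183.]), array([362., 278.]), array([279., 278.])]
```

View pics/b2c.png

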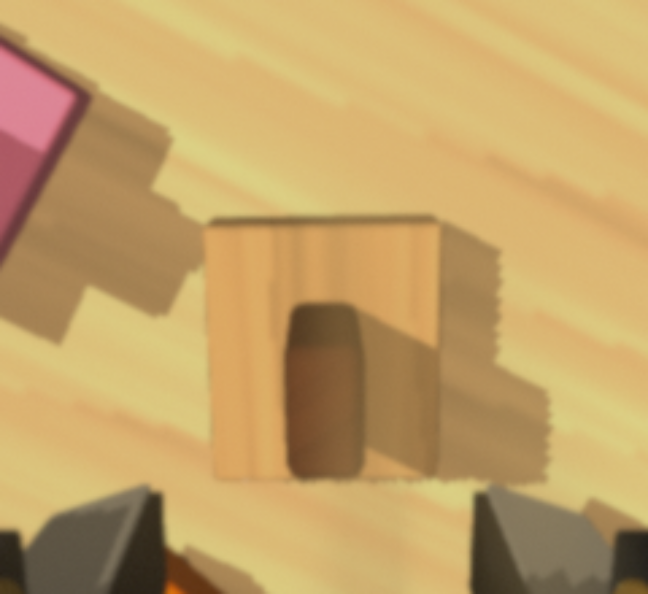

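The handle top is at (306–335, 228–277), within a pixel of the prediction for 83 mm height, and the block is square to the tool. I'll go down and grip.

```bash
python3 - <<'E'
from h import *
go([466.5,-329,38],down(.477))
E
python3 -m pendant '{"dp":[[0,0.001,0.04],[0,0.001,0.08],[0,0.001,0.1],[0,0.001,0.111],[0,0.001,0.111]],"rotation":[[0,0,0],[0,0,0],[0,0,0],[0,0,0],[0,0,0]]}'
python3 -m pendant '{"dp":[[0,0,0],[0,0,0],[0,0,0],[0,0,0],[0,0,0],[0,0,0]],"rotation":[[0,0,0],[0,0,0],[0,0,0],[0,0,0],[0,0,0],[0,0,0]]}' 0.0
python3 -c "from h import *;st()"
```

```text
dp m [-0.0007  0.0018  0.112 ] rot [-0.0019  0.0004  0.0021] rows>= 1.8
time: 12.22
tool_pos: [467.1, -328.8, 39.6]
tcp_rot: [-3.141, 0.0, 0.478]
contact_force: [0.6, -0.3, -0.2]
grip_width: 55.1
finger_force: 0.0
time: 12.98
tool_pos: [467.0, -329.7, 39.8]
tcp_rot: [3.141, -0.0, 0.477]
contact_force: [-0.7, 0.2, 0.8]
grip_width: 20.0
finger_force: 30.0
t 12.97 p [ 467.  -329.7   39.8] rpy [ 3.141 -0.     0.477] F [-0.7  0.2  0.8] M [ 0.09  0.09 -0.02] w 20.0 ff 30.0 q [-0.75  0.63  1.61 -0.    0.9   0.35]
```

Gripped at 20.0 mm. I'll lift, carry it to a view over the stand, and take two settled views along the stand's x for the slope.

```bash
python3 -m pendant '{"dp":[[0,0,-0.02],[0,0,-0.06],[0,0,-0.11],[0,0,-0.16],[0,0,-0.16]],"rotation":[[0,0,0],[0,0,0],[0,0,0],[0,0,0],[0,0,0]]}'
python3 - <<'E'
from h import *
st();go([566,80.6,290],down(-.257))
E
```

```text
time: 13.6
tool_pos: [468.5, -331.0, 203.6]
tcp_rot: [3.134, -0.003, 0.477]
contact_force: [0.3, -0.4, -3.0]
grip_width: 19.9
finger_force: 30.0
t 13.6 p [ 468.5 -331.   203.6] rpy [ 3.134e+00 -3.000e-03  4.770e-01] F [ 0.3 -0.4 -3. ] M [-0.01 -0.03 -0.02] w 19.9 ff 30.0 q [-0.75  0.44  1.43 -0.    1.26  0.35]
dp m [ 0.2758 -0.3203 -0.0881] rot [ 0.0065 -0.0055  0.7338] rows>= 6.9
```

```bash
python3 -m pendant '{"dp":[[0.034,-0.04,-0.012],[0.068,-0.08,-0.024],[0.103,-0.12,-0.036],[0.138,-0.16,-0.048],[0.172,-0.2,-0.06],[0.207,-0.24,-0.072],[0.241,-0.28,-0.082],[0.276,-0.322,-0.09]],"rotation":[[0,0,0.09],[0,0,0.18],[0,0,0.27],[0,0,0.36],[0,0,0.45],[0,0,0.54],[0,0,0.64],[0,0,0.734]]}'
python3 -m pendant '{"dp":[[0,0,0],[0,0,0],[0,0,0],[0,0,0]],"rotation":[[0,0,0],[0,0,0],[0,0,0],[0,0,0]]}'
python3 - <<'E'
from h import *
st();c=cap('wrist','k5')
R=Rn.from_euler('ZY',[-.257,-.39]).as_matrix()
print([proj(c,np.array([604.3,70.4,95])+R@[a,b,0]).round(0) for a,b in((58,62),(58,-62),(-58,62),(-58,-62))])
E
python3 -m pendant '{"dp":[[-0.02,0,0.03],[-0.04,0,0.06],[-0.06,0,0.09],[-0.06,0,0.09],[-0.06,0,0.09],[-0.06,0,0.09],[-0.06,0,0.09]],"rotation":[[0,0,0],[0,0,0],[0,0,0],[0,0,0],[0,0,0],[0,0,0],[0,0,0]]}'
python3 - <<'E'
from h import *
st();c=cap('wrist','k6')
R=Rn.from_euler('ZY',[-.257,-.39]).as_matrix()
print([proj(c,np.array([604.3,70.4,95])+R@[a,b,0]).round(0) for a,b in((58,62),(58,-62),(-58,62),(-58,-62))])
a=load('k5')['pixels'][20:320,120:520];b=c['pixels'][0:300,120:520]
cv2.imwrite('pics/k56.png',np.hstack([a,b])[:,:,::-1])
E
```

```text
time: 14.6
tool_pos: [564.1, 84.7, 288.0]
tcp_rot: [3.14, 0.003, -0.261]
contact_force: [1.0, -0.2, -2.2]
grip_width: 20.0
finger_force: 30.0
time: 15.1
tool_pos: [564.3, 81.9, 289.4]
tcp_rot: [3.141, 0.001, -0.259]
contact_force: [0.7, -0.4, -2.6]
grip_width: 19.8
finger_force: 30.0
t 15.1 p [564.3  81.9 289.4] rpy [ 3.141e+00  1.000e-03 -2.590e-01] F [ 0.7 -0.4 -2.6] M [0.11 0.04 0.01] w 19.8 ff 30.0 q [ 0.01  0.39  1.28 -0.    1.47  1.84]
[array([247., 110.]), array([390., 110.]), array([261., 218.]), array([376., 218.])]
time: 16.02
tool_pos: [507.3, 98.2, 200.5]
tcp_rot: [-3.141, -0.002, -0.258]
contact_force: [0.2, -0.2, -1.8]
grip_width: 19.5
finger_force: 30.0
t 16.02 p [507.3  98.2 200.5] rpy [-3.141e+00 -2.000e-03 -2.580e-01] F [ 0.2 -0.2 -1.8] M [0.12 0.02 0.02] w 19.5 ff 30.0 q [ 0.04  0.35  1.59 -0.    1.2   1.87]
[array([214.,  -8.]), array([428.,  -8.]), array([242., 172.]), array([398., 172.])]
```

View pics/k56.png

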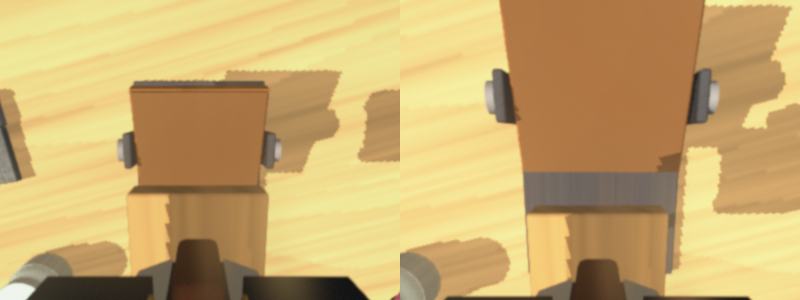

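k5 shows the back edge at row ~111, columns 251–389. k6 shows the front edge at row 172, columns ~245–403. I'll run a joint edge fit.

```bash
cat > fit2.py <<'E'
from h import *
from scipy.optimize import least_squares
k1,k2,k5,k6=[load('k%d'%i) for i in(1,2,5,6)]
g=k5['pixels'].astype(int).sum(2);print('k5 back',[[int(v) for v in g[100:118,x]] for x in(270,320,370)])
lin=lambda p,q:np.cross([*p,1.],[*q,1.])
L=[]  # (cam,name,line)
def add(c,n,l):L.append((c,n,l/np.linalg.norm(l[:2])))
add(k1,'b',lin((270,55.2),(380,56.5)));add(k1,'f',edge(k1,(265,193.5),(380,194.7),5))
add(k1,'l',edge(k1,(244.5,70),(247,105)));add(k1,'r',edge(k1,(407,75),(405,105)))
add(k2,'b',lin((380,56.7),(500,56.8)));add(k2,'f',edge(k2,(360,194.5),(425,194.6),5))
add(k2,'l',edge(k2,(355.5,75),(353.5,105),5));add(k2,'r',edge(k2,(522,70),(515,100),5))
add(k5,'l',edge(k5,(251.5,120),(253.5,145),4));add(k5,'r',edge(k5,(388,120),(386,145),4))
add(k6,'f',edge(k6,(260,172),(370,172),5))
add(k6,'l',edge(k6,(221,10),(230,60),5));add(k6,'r',edge(k6,(424,10),(416,60),5))
import sys
if len(sys.argv)>1: add(k5,'b',lin((270,float(sys.argv[1])),(370,float(sys.argv[1]))))
S=dict(b=((58,50),(58,-50)),f=((-58,50),(-58,-50)),l=((45,62),(10,62)),r=((45,-62),(10,-62)))
def res(p):
    x,y,z,yaw,s=p;R=Rn.from_euler('ZY',[yaw,-s]).as_matrix()
    return np.array([l@np.append(proj(c,np.array([x,y,z])+R@[*a,0]),1) for c,n,l in L for a in S[n]]+[(z-95)/1.5])
r=least_squares(res,[604,70,95,-.257,.39],loss='soft_l1',x_scale=[10,10,10,.1,.1]);v=res(r.x)
J=r.jac;print(r.x.round(3),'slope',np.degrees(r.x[4]).round(2),'sd',np.degrees(np.sqrt(np.linalg.inv(J.T@J)[4,4])*v.std()).round(2))
i={id(k1):1,id(k2):2,id(k5):5,id(k6):6}
print([(i[id(c)],n,*v[2*j:2*j+2].round(1)) for j,(c,n,l) in enumerate(L)])
E
python3 fit2.py
```

```text
k5 back [[501, 375, 312, 309, 305, 285, 251, 242, 279, 339, 337, 298, 305, 336, 352, 358, 352, 353], [443, 339, 307, 311, 303, 274, 245, 240, 273, 324, 330, 311, 321, 343, 355, 356, 355, 353], [402, 306, 249, 240, 241, 239, 234, 245, 288, 337, 336, 308, 318, 340, 350, 356, 352, 351]]
[ 6.03396e+02  7.00180e+01  9.04090e+01 -2.57000e-01  3.89000e-01] slope 22.29 sd 0.45
[(1, 'b', np.float64(-0.2), np.float64(-0.1)), (1, 'f', np.float64(-0.2), np.float64(0.0)), (1, 'l', np.float64(0.6), np.float64(-0.4)), (1, 'r', np.float64(-0.3), np.float64(-0.1)), (2, 'b', np.float64(-0.2), np.float64(-0.1)), (2, 'f', np.float64(-0.1), np.float64(-0.2)), (2, 'l', np.float64(0.5), np.float64(0.7)), (2, 'r', np.float64(0.9), np.float64(-0.1)), (5, 'l', np.float64(0.5), np.float64(-0.1)), (5, 'r', np.float64(-0.1), np.float64(-0.7)), (6, 'f', np.float64(0.5), np.float64(0.7)), (6, 'l', np.float64(0.3), np.float64(-0.2)), (6, 'r', np.float64(0.2), np.float64(-0.2))]
```

```bash
python3 fit2.py 111.2 | grep slope; cat >> h.py <<'E'
def press(gap,s=np.radians(22.3),p=(604.2,70.3,95),yaw=-.257,h=40.5):
    R=Rn.from_euler('ZY',[yaw,-s]).as_matrix();go(np.array(p)+R[:,2]*(h+gap),R@np.diag([1,-1,-1]))
E
python3 - <<'E'
from h import *
st();press(25)
E
```

```text
[ 6.03378e+02  7.00260e+01  9.04130e+01 -2.57000e-01  3.90000e-01] slope 22.34 sd 0.41
t 16.07 p [507.   98.2 200.3] rpy [-3.141e+00 -1.000e-03 -2.570e-01] F [-0.1 -0.7 -1.6] M [0.03 0.04 0.03] w 19.9 ff 30.0 q [ 0.04  0.35  1.59 -0.    1.2   1.87]
dp m [0.0762 0.0023 0.0447] rot [-2.00e-04  3.88e-01 -5.00e-04] rows>= 2.1
```

```bash
python3 -m pendant '{"dp":[[0.025,0.001,0],[0.05,0.002,0.01],[0.076,0.002,0.03],[0.076,0.002,0.045],[0.076,0.002,0.045],[0.076,0.002,0.045],[0.076,0.002,0.045]],"rotation":[[0,0.13,0],[0,0.26,0],[0,0.388,0],[0,0.388,0],[0,0.388,0],[0,0.388,0],[0,0.388,0]]}'
python3 - <<'E'
from h import *
st();press(0)
E
```

```text
time: 16.95
tool_pos: [580.0, 77.1, 155.7]
tcp_rot: [-3.141, -0.39, -0.258]
contact_force: [-0.7, -0.5, -2.6]
grip_width: 19.8
finger_force: 30.0
t 16.95 p [580.   77.1 155.7] rpy [-3.141 -0.39  -0.258] F [-0.7 -0.5 -2.6] M [ 0.13  0.4  -0.01] w 19.8 ff 30.0 q [ 0.07  0.36  1.79 -0.21  0.63  2.04]
dp m [0.0002 0.0004 0.0252] rot [-0.0003 -0.0004 -0.0005] rows>= 0.4
```

```bash
cat >> h.py <<'E'
def avg(n=8):
    A=[]
    for _ in range(n):
        o=get_obs();R=Rn.from_euler('xyz',o['tcp_rot']).as_matrix();A.append(np.r_[R.T@o['contact_force'],R.T@o['moment'],o['tool_pos'],o['tcp_rot']]);vision.capture('wrist')
    A=np.array(A);print('tool-frame F',A[:,:3].mean(0).round(2),'M',A[:,3:6].mean(0).round(3),'sd',A[:,:6].std(0).round(2),'p',A[:,6:9].mean(0).round(1),'rpy',A[:,9:].mean(0).round(4));return A.mean(0)
E
python3 -c "from h import *;avg()"
python3 -m pendant '{"dp":[[0,0,0.01],[0,0,0.018],[0,0,0.022],[0,0,0.022],[0,0,0.022]],"rotation":[[0,0,0],[0,0,0],[0,0,0],[0,0,0],[0,0,0]]}'
python3 -c "from h import *;avg()"
```

```text
tool-frame F [-0.73  0.06  1.97] M [ 0.028 -0.434  0.   ] sd [0.55 0.48 0.23 0.03 0.02 0.04] p [579.6  77.1 155.2] rpy [-3.1414 -0.3888 -0.2574]
time: 17.98
tool_pos: [587.5, 75.0, 134.4]
tcp_rot: [3.142, -0.388, -0.257]
contact_force: [0.2, -0.8, -2.7]
grip_width: 20.1
finger_force: 30.0
tool-frame F [-0.77  0.24  2.09] M [ 0.035 -0.435  0.011] sd [0.47 0.55 0.4  0.02 0.04 0.03] p [587.5  75.  134.6] rpy [-2.3562 -0.3884 -0.2572]
```

```bash
python3 -m pendant '{"dp":[[0,0,0.001],[0,0,0.002],[0,0,0.003],[0,0,0.004],[0,0,0.004],[0,0,0.004]],"rotation":[[0,0,0],[0,0,0],[0,0,0],[0,0,0],[0,0,0],[0,0,0]]}'
python3 -c "from h import *;avg(5)"
python3 -m pendant '{"dp":[[0,0,0.001],[0,0,0.002],[0,0,0.002],[0,0,0.002]],"rotation":[[0,0,0],[0,0,0],[0,0,0],[0,0,0]]}'
python3 -c "from h import *;avg(6)"
```

```text
time: 19.12
tool_pos: [588.9, 74.6, 130.9]
tcp_rot: [3.142, -0.388, -0.257]
contact_force: [-2.2, 0.6, 3.2]
grip_width: 19.8
finger_force: 30.0
tool-frame F [-1.46  0.42 -4.14] M [-0.038 -0.698 -0.024] sd [0.7  0.45 0.56 0.02 0.02 0.04] p [588.9  74.6 130.8] rpy [-0.6283 -0.3884 -0.2571]
time: 19.88
tool_pos: [589.6, 74.4, 129.4]
tcp_rot: [-3.142, -0.389, -0.257]
contact_force: [-6.6, 0.3, 8.0]
grip_width: 20.1
finger_force: 30.0
tool-frame F [ -2.34   0.89 -10.43] M [-0.138 -0.957  0.038] sd [0.83 0.5  0.53 0.03 0.03 0.03] p [589.6  74.5 129.3] rpy [-1.0472 -0.3885 -0.2572]
```

Contact now runs at about 4 N/mm, so all four feet bear. The moment mixes with side load, so I'll nudge sideways and read the moment at zero side load to check the slope by touch.

```bash
python3 -c "from h import *;avg(10)"
python3 -m pendant '{"dp":[[-0.0005,0.0002,0],[-0.0005,0.0002,0]],"rotation":[[0,0,0],[0,0,0]]}'
python3 -c "from h import *;avg(12)"
python3 -m pendant '{"dp":[[-0.0005,0.0002,0],[-0.0005,0.0002,0]],"rotation":[[0,0,0],[0,0,0]]}'
python3 -c "from h import *;avg(12)"
```

```text
tool-frame F [ -2.38   0.87 -10.47] M [-0.146 -0.98   0.01 ] sd [0.67 0.57 0.61 0.03 0.02 0.03] p [589.6  74.5 129.3] rpy [ 1.885  -0.3885 -0.2572]
time: 20.92
tool_pos: [589.5, 74.5, 129.5]
tcp_rot: [-3.141, -0.39, -0.257]
contact_force: [-4.3, 1.7, 8.4]
grip_width: 20.0
finger_force: 30.0
tool-frame F [ -1.62   0.53 -10.4 ] M [-0.042 -0.811  0.001] sd [0.66 0.48 0.45 0.03 0.03 0.03] p [589.5  74.5 129.4] rpy [-3.1412 -0.3895 -0.2572]
time: 21.78
tool_pos: [589.4, 74.5, 129.5]
tcp_rot: [-3.141, -0.39, -0.257]
contact_force: [-4.2, 1.2, 8.6]
grip_width: 19.6
finger_force: 30.0
tool-frame F [-0.87 -0.04 -9.76] M [ 0.044 -0.628  0.008] sd [0.73 0.44 0.52 0.03 0.02 0.04] p [589.4  74.5 129.5] rpy [-3.1408 -0.3904 -0.2573]
```

L comes out at 0.23 m. At zero side load about -0.17 Nm remains, with more load on the front feet, so the block is tilted roughly 2–3° too far. I'll rotate about the sole centre in steps and watch.

```bash
python3 -m pendant '{"dp":[[0.0005,0,0],[0.001,0,0],[0.001,0,0]],"rotation":[[0,-0.013,0],[0,-0.026,0],[0,-0.026,0]]}'
python3 -c "from h import *;a=avg(12);print('Msole',a[4]+.434-.233*(a[0]+.76),a[3]-.03+.22*(a[1]-.15))"
python3 -m pendant '{"dp":[[0.0005,0,0],[0.001,0,0],[0.001,0,0]],"rotation":[[0,-0.013,0],[0,-0.026,0],[0,-0.026,0]]}'
python3 -c "from h import *;a=avg(12);print('Msole',a[4]+.434-.233*(a[0]+.76),a[3]-.03+.22*(a[1]-.15))"
```

```text
time: 22.75
tool_pos: [590.3, 74.2, 129.8]
tcp_rot: [-3.141, -0.364, -0.257]
contact_force: [-5.0, 1.6, 9.0]
grip_width: 19.6
finger_force: 30.0
tool-frame F [-1.11 -0.34 -9.41] M [ 0.077 -0.589  0.007] sd [0.49 0.43 0.38 0.04 0.03 0.02] p [590.3  74.2 129.8] rpy [-3.1408 -0.3643 -0.2573]
Msole -0.0736397251083092 -0.060773621614980206
time: 23.72
tool_pos: [591.1, 74.0, 130.1]
tcp_rot: [-3.141, -0.338, -0.257]
contact_force: [-4.4, 1.9, 8.2]
grip_width: 19.8
finger_force: 30.0
tool-frame F [-1.71 -0.45 -9.36] M [ 0.086 -0.498 -0.009] sd [0.4  0.42 0.46 0.05 0.02 0.02] p [591.1  74.  130.1] rpy [-3.1408 -0.3382 -0.2572]
Msole 0.15767236000214954 -0.0745515308792507
```

```bash
python3 -m pendant '{"dp":[[0,0,-0.005],[0,0,-0.012],[0,0,-0.012],[0,0,-0.012]],"rotation":[[0,0,0],[0,0,0],[0,0,0],[0,0,0]]}'
python3 -c "
from h import *
a=avg(4);press(9,s=.355)"
```

```text
time: 24.82
tool_pos: [586.4, 74.7, 140.1]
tcp_rot: [3.141, -0.335, -0.257]
contact_force: [0.4, -0.6, -2.1]
grip_width: 19.8
finger_force: 30.0
tool-frame F [-0.51  0.07  2.47] M [ 0.041 -0.39  -0.003] sd [0.41 0.45 0.23 0.02 0.01 0.02] p [586.4  74.7 140.1] rpy [ 3.1413 -0.3354 -0.2572]
dp m [ 0.0014 -0.0002 -0.0008] rot [ 0.0003  0.0194 -0.0002] rows>= 0.1
```

```bash
python3 -m pendant '{"dp":[[0.001,0,-0.001],[0.0014,0,-0.001],[0.0014,0,-0.001],[0.0014,0,-0.001]],"rotation":[[0,0.01,0],[0,0.0195,0],[0,0.0195,0],[0,0.0195,0]]}'
python3 -c "
from h import *
a=avg(14);np.save('base.npy',a);press(0,s=.355)"
python3 -m pendant '{"dp":[[0,0,0.004],[0,0,0.006],[0,0,0.008],[0,0,0.009],[0,0,0.01],[0,0,0.011],[0,0,0.012],[0,0,0.012]],"rotation":[[0,0,0],[0,0,0],[0,0,0],[0,0,0],[0,0,0],[0,0,0],[0,0,0],[0,0,0]]}'
cat >> h.py <<'E'
def rel(n=14):
    d=avg(n)-np.load('base.npy');print('dF',d[:3].round(2),'Msole x,y',(d[3]+.233*d[1]).round(3),(d[4]-.233*d[0]).round(3))
E
python3 -c "
from h import *
rel();press(-3,s=.355)"
```

```text
time: 25.52
tool_pos: [587.5, 74.6, 141.9]
tcp_rot: [3.142, -0.356, -0.257]
contact_force: [-0.2, 0.3, -1.9]
grip_width: 19.8
finger_force: 30.0
tool-frame F [-0.65  0.    2.07] M [ 0.033 -0.404  0.001] sd [0.43 0.27 0.5  0.03 0.02 0.04] p [587.6  74.5 141.9] rpy [ 3.1415 -0.3556 -0.2572]
dp m [-0.0002 -0.0002  0.0094] rot [ 0.0002 -0.0006 -0.0002] rows>= 0.2
time: 27.22
tool_pos: [591.5, 73.5, 131.0]
tcp_rot: [3.141, -0.356, -0.257]
contact_force: [-5.9, 0.1, 4.7]
grip_width: 19.5
finger_force: 30.0
tool-frame F [-2.99  1.08 -6.27] M [-0.183 -0.917  0.009] sd [0.42 0.5  0.54 0.03 0.03 0.03] p [591.5  73.5 131. ] rpy [ 3.1415 -0.3557 -0.2572]
dF [-2.35  1.07 -8.34] Msole x,y 0.035 0.033
dp m [-0.0002 -0.0002  0.0008] rot [ 0.0001 -0.0007 -0.0002] rows>= 0.0
```

```bash
python3 -m pendant '{"dp":[[-0.0003,0.0001,0.0005],[-0.0006,0.0003,0.001],[-0.0008,0.0003,0.0012],[-0.0008,0.0003,0.0012],[-0.0008,0.0003,0.0012],[-0.0008,0.0003,0.0012]],"rotation":[[0,0,0],[0,0,0],[0,0,0],[0,0,0],[0,0,0],[0,0,0]]}'
python3 - <<'E'
from h import *
rel(16);press(-3,s=.355)
c=cap('scene','s9');w=cap('wrist','w9');t=cap('top','t9')
A=cv2.resize(c['pixels'][180:320,290:470],(540,420),interpolation=2);B=cv2.resize(w['pixels'][100:340,190:450],(260,240));C=cv2.resize(t['pixels'][160:300,230:350],(205,240))
o=np.zeros((480,800,3),np.uint8);o[:420,:540]=A;o[:240,540:]=B;o[240:480,540:745]=C;cv2.imwrite('pics/final.png',o[:,:,::-1])
E
```

```text
time: 28.68
tool_pos: [591.6, 73.4, 130.3]
tcp_rot: [-3.141, -0.357, -0.257]
contact_force: [-5.2, -0.2, 8.3]
grip_width: 19.7
finger_force: 30.0
tool-frame F [-2.31  0.63 -9.02] M [-0.097 -0.83   0.007] sd [0.53 0.58 0.37 0.03 0.03 0.04] p [591.6  73.4 130.3] rpy [-3.1411 -0.3573 -0.2572]
dF [ -1.66   0.63 -11.09] Msole x,y 0.016 -0.039
dp m [-0.0001 -0.0002  0.0001] rot [-0.0005 -0.0024 -0.0002] rows>= 0.0
```

View pics/final.png

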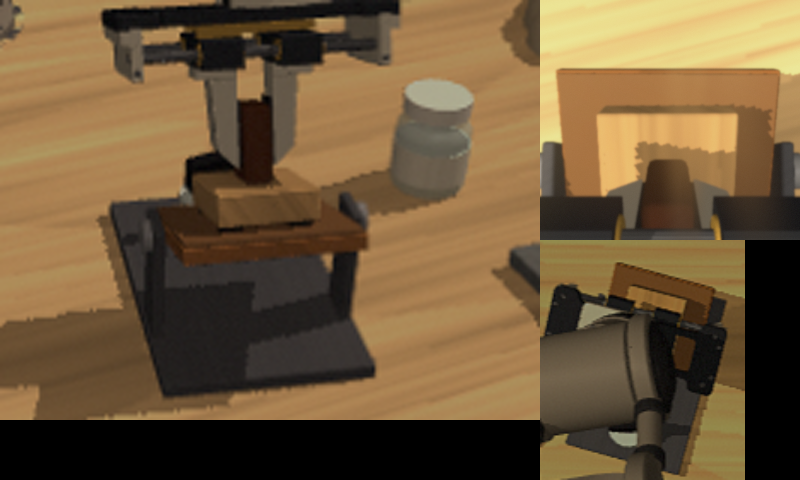

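The block sits on the board with its side margins equal (39 and 40 px), the feet in contact and the jar undisturbed. I'll check the front/back centring relative to the board's back edge, which cancels camera bias, before handing in.

```bash
python3 - <<'E'
from h import *
w=load('w9');s=.357;R=Rn.from_euler('ZY',[-.257,-s]).as_matrix();p=np.array([604.2,70.3,95]);T=tool()
sole=T[:3,3]+T[:3,2]*37.5
print('sole vs mid (board axes)',R.T@(sole-p))
for y in(-25,25):
    bb=proj(w,p+R@[58,y,0]);kt=proj(w,sole+R@[40,y,26]);kb=proj(w,sole+R@[40,y,4]);print('pred board back',bb.round(1),'block back top',kt.round(1),'bottom',kb.round(1))
g=w['pixels'].astype(int).sum(2)
for x in(300,320,370): print(x,[(y,int(g[y,x])) for y in list(range(164,178))+list(range(200,220))])
E
```

```text
sole vs mid (board axes) [ 0.2282185  -0.14256882  0.1402565 ]
pred board back [362.9 170.2] block back top [368.3 212.7] bottom [362.8 204. ]
pred board back [270.8 170. ] block back top [265.6 212.6] bottom [271.3 203.8]
300 [(164, 583), (165, 582), (166, 577), (167, 542), (168, 430), (169, 317), (170, 301), (171, 328), (172, 329), (173, 315), (174, 332), (175, 355), (176, 361), (177, 362), (200, 360), (201, 357), (202, 355), (203, 353), (204, 345), (205, 315), (206, 274), (207, 252), (208, 262), (209, 263), (210, 260), (211, 261), (212, 277), (213, 337), (214, 404), (215, 445), (216, 460), (217, 478), (218, 484), (219, 482)]
320 [(164, 587), (165, 585), (166, 584), (167, 547), (168, 445), (169, 344), (170, 332), (171, 357), (172, 360), (173, 350), (174, 363), (175, 378), (176, 382), (177, 380), (200, 372), (201, 374), (202, 370), (203, 367), (204, 354), (205, 325), (206, 300), (207, 290), (208, 288), (209, 290), (210, 289), (211, 294), (212, 310), (213, 364), (214, 423), (215, 457), (216, 473), (217, 484), (218, 490), (219, 488)]
370 [(164, 556), (165, 552), (166, 544), (167, 517), (168, 419), (169, 330), (170, 333), (171, 362), (172, 362), (173, 332), (174, 333), (175, 361), (176, 371), (177, 373), (200, 362), (201, 368), (202, 361), (203, 361), (204, 349), (205, 320), (206, 298), (207, 292), (208, 294), (209, 291), (210, 285), (211, 292), (212, 318), (213, 380), (214, 442), (215, 482), (216, 497), (217, 507), (218, 511), (219, 510)]
```

```bash
python3 -c "
from plant import workorder
print(workorder.close_job())"
```

```text
the job is handed in; nothing more can be done
None
```

The job is handed in: the knob is pushed down, turned to its stop and released, and the block is held on the board, tilted 20.4°, pressing with about 11 N on all four feet, within about 1–2 mm of the middle.

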